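# Seat the mosaic tiles

## Task

In the setting tray, gently press three of the raised terracotta tiles down with the fingertips until each is flush with its wooden cell: first the round one, then the triangle, then the square. Do not pull any tile up, and leave the long narrow strip tile standing proud. Do not disturb the things around the tray, and finish with the hand clear.

Things in the scene. Friction and masses are not known exactly. Their poses are not given: they have to be found in the camera images.
- tray: Fixed dark wooden tray, 196 x 196 mm, 26 mm high rim; origin at the centre of its underside on the table. It holds four square plywood cells, two by two, 84 mm from centre to centre; any cell may be in any place.
- cell_round: Plywood cell, 80 x 80 mm, 22 mm high, that guides the round tile in its middle. Origin at the centre of its underside, z up; its flat top is 22 mm above the origin (30 mm above the table). It is bedded on springy rubber: pressed, it gives way straight down by about 1 mm per 2 N (beyond the first 1 N), at most 10 mm, and comes back up when released.
- tile_round_top (a point): Centre of the upper face of the round terracotta tile (44 mm across). The tile stands 7 to 10 mm proud of its cell at first and slides straight down; when home, this point is level with the cell's top (fingers wider than the tile then rest on the wood too).
- tile_round (a joint): How far the round tile is pressed down, in m: 0 to 0.003 at first (0 = 10 mm proud of the cell), 0.010 = flush with the cell, against a stop in the cell (the value is relative to the cell). It slides against a steady friction of about 3 N plus a little damping (20 N per m/s) and stays where it is left; no spring. Negative values mean it was pulled up.
- cell_triangle: Plywood cell, 80 x 80 mm, 22 mm high, that guides the triangle tile in its middle. Origin at the centre of its underside, z up; its flat top is 22 mm above the origin (30 mm above the table). It is bedded on springy rubber: pressed, it gives way straight down by about 1 mm per 2 N (beyond the first 1 N), at most 10 mm, and comes back up when released.
- tile_triangle_top (a point): Centre of the upper face of the triangle terracotta tile (equilateral, 57 mm sides, 33 mm from centre to each corner, 16 mm to each side). The tile stands 7 to 10 mm proud of its cell at first and slides straight down; when home, this point is level with the cell's top (fingers wider than the tile then rest on the wood too).
- tile_triangle (a joint): How far the triangle tile is pressed down, in m: 0 to 0.003 at first (0 = 10 mm proud of the cell), 0.010 = flush with the cell, against a stop in the cell (the value is relative to the cell). It slides against a steady friction of about 3 N plus a little damping (20 N per m/s) and stays where it is left; no spring. Negative values mean it was pulled up.
- cell_square: Plywood cell, 80 x 80 mm, 22 mm high, that guides the square tile in its middle. Origin at the centre of its underside, z up; its flat top is 22 mm above the origin (30 mm above the table). It is bedded on springy rubber: pressed, it gives way straight down by about 1 mm per 2 N (beyond the first 1 N), at most 10 mm, and comes back up when released.
- tile_square_top (a point): Centre of the upper face of the square terracotta tile (42 x 42 mm). The tile stands 7 to 10 mm proud of its cell at first and slides straight down; when home, this point is level with the cell's top (fingers wider than the tile then rest on the wood too).
- tile_square (a joint): How far the square tile is pressed down, in m: 0 to 0.003 at first (0 = 10 mm proud of the cell), 0.010 = flush with the cell, against a stop in the cell (the value is relative to the cell). It slides against a steady friction of about 3 N plus a little damping (20 N per m/s) and stays where it is left; no spring. Negative values mean it was pulled up.
- cell_strip: Plywood cell, 80 x 80 mm, 22 mm high, that guides the strip tile in its middle. Origin at the centre of its underside, z up; its flat top is 22 mm above the origin (30 mm above the table). It is bedded on springy rubber: pressed, it gives way straight down by about 1 mm per 2 N (beyond the first 1 N), at most 10 mm, and comes back up when released.
- tile_strip_top (a point): Centre of the upper face of the strip terracotta tile (58 x 20 mm, long and narrow). The tile stands 7 to 10 mm proud of its cell at first and slides straight down; when home, this point is level with the cell's top (fingers wider than the tile then rest on the wood too).
- tile_strip (a joint): How far the strip tile is pressed down, in m: 0 to 0.003 at first (0 = 10 mm proud of the cell), 0.010 = flush with the cell, against a stop in the cell (the value is relative to the cell). It slides against a steady friction of about 3 N plus a little damping (20 N per m/s) and stays where it is left; no spring. Negative values mean it was pulled up.
- cup: Small terracotta cup without handle, 70 mm across, 62 mm high, standing near the tray; a loose bystander, origin at the centre of its underside.
- spatula: Loose bystander: potter's spatula with wooden handle, about 200 mm long, lying on the table; origin on its underside.
- batten: Loose bystander: wooden batten 30 x 260 x 10 mm lying along the far side of the tray, origin at the centre of its underside.
- offcut: Loose bystander: terracotta tile offcut 45 x 32 x 10 mm lying flat beside the tray, origin at the centre of its underside.

How it is judged:
On the way, in this order (a step that is already met when the one before it is completed fails the run):
1. the round tile is pressed flush (within about 2 mm) (value of joint tile_round above 0.0078 m), for 0.1 s.
2. the triangle tile is pressed flush (within about 2 mm) (value of joint tile_triangle above 0.0078 m), for 0.1 s.
3. the square tile is pressed flush (within about 2 mm) (value of joint tile_square above 0.0078 m), for 0.1 s.
At the end, for the whole second after the job is handed in: Round, triangle and square tiles each within 2.2 mm of flush (joint above 0.0078 m), strip tile still proud (joint below 0.005 m), bystanders at rest and within 20 mm of where they were (value of joint each of tile_round, tile_triangle, tile_square above 0.0078 m and value of joint tile_strip below 0.005 m and linear speed of each of cup, spatula, batten, offcut below 0.02 m/s and distance of each of cup, spatula, batten, offcut from where it was at the start of the episode below 0.02 m); the robot touches nothing.
It fails at once if a tile is pressed before the one named before it is flush ((value of joint tile_triangle above 0.005 m and value of joint tile_round below 0.0075 m) or (value of joint tile_square above 0.005 m and value of joint tile_triangle below 0.0075 m) or (value of joint tile_square above 0.005 m and value of joint tile_round below 0.0075 m)).
It fails at once if the strip tile is pressed down (value of joint tile_strip above 0.005 m).
It fails at once if a tile is pulled up out of its cell (value of joint any of tile_round, tile_triangle, tile_square, tile_strip below -0.004 m).
It fails at once if a tile or its cell is pushed hard (over 25 N) (contact force between any of cell_round, cell_triangle, cell_square, cell_strip and anything else above 25 N).
It fails at once if a bystander is moved more than 20 mm (distance of any of cup, spatula, batten, offcut from where it was at the start of the episode above 0.02 m).
It also fails if it takes over 43 s, if anything falls off the work surface, if the arm or the gripper's body presses on something with over 40 N, if the wrist force passes 120 N, or if a joint passes its speed limit or range.

## Robot

A 7-joint arm with a two-finger parallel gripper is mounted at the origin on the work surface. World frame = base frame: x ahead of the robot, y to its left, z up, the work surface at z = 0. Lengths are in m, angles in rad, forces in N, time in s.
With the tool pointing down it reaches from about 0.4 to 0.925 m from the base axis. Payload 4.1 kg.
Tool frame: the origin (TCP) lies midway between the tips of the shut fingers; the grasp point (between the pads) lies 19 mm behind it; z points along the fingers, y is the direction in which the jaws open and shut (so a half turn about z gives the same grasp; the last joint's range is limited). The gripper opens to 85 mm and grips with 20 to 120 N. Pads are 22 mm wide; open, the fingers measure 114 mm over their backs; the gripper's body (76 mm by 85 mm) begins 54 mm behind the grasp point. The pads swing forward as they close: fully open they stand 13 mm farther back than shut.
Start: joints at [-1.28, 0.398, 0.045, 1.537, -0.019, 1.207, -0.051], TCP at [0.247, 0.601, 0.231] pointing down, gripper open.
Joint ranges: [-2.82, 2.82], [-0.49, 2.23], [-1.37, 1.46], [0, 2.46], [-1.36, 4.5], [0.23, 2], [-2.94, 2.94]. Speed limits (rad/s): [2.57, 2.57, 3.14, 3.14, 3.14, 3.14, 3.14].

## Interface

Orientations are given as a unit quaternion [w, x, y, z].
In Python, from plant import sense, read_camera, sign_off, regions_of, landmark_of gives the robot as it stands.
- The arm moves only by the tool servo_tool, never from a script. Its argument "targets" is text: rows parted by semicolons, each of 7 numbers parted by spaces: the finger opening in mm, from 0 to 85.4, then the shift along the tool's x, y, z in mm, then the turn, a rotation vector about the tool's x, y, z in degrees. A call has 1 to 5 rows; each row shifts and turns the pose as measured when the row begins, along the tool's axes as they then stand; what a row does not reach is not made up. A row lasts 1/8 s, in which the tool goes at most 62.5 mm and 10.7 degrees, less where a joint would pass 70% of its speed; a pose out of reach is approached as far as the arm can. A call is refused whole if a number of a shift passes 62.5 or a number of a turn 10.7, either way. A call with a gripper value outside its range is refused whole. The fingers move at their own pace and stop on an object; "force" is the grip in N (left out, the last holds). Time passes only in rows, so rows that do not move let the fingers close. It gives the time, the measured TCP pose, the force and the opening at its end, in the units of the state.
- sense(): the state, without advancing time (a new reading comes with each control period).
- read_camera(name): name is "scene" or "top" or "wrist"; returns a dict with "img" (420x560x3 uint8, red, green, blue), "range_z" (420x560 float32, m along the optical axis (not along the pixel's ray), 0 where there is no reading), "fx", "fy", "cx", "cy" (pixels), "k1" (the pictures are not rectified: a ray, as slopes to the right and down, at radius r is drawn at 1 + k1 r^2 times it, then the intrinsics apply), "view" (4x4, takes a point from world to camera coordinates). Camera axes: x right, y down, z forward; pixel columns grow to the right and rows downward; lengths in m; the calibration is good to about 2 mm. A picture is of the moment at which its call begins.
- sign_off(): hands the job in, once; it reports no verdict.
Trained networks look in a picture, given as the dict that the camera call returned (one of the last four; its "shot" number tells which), for a name from the list of things; names that differ only in an ending like _2 or _b are one class to them, and where a whole thing is asked for, a point or a joint stands for the part that bears it (a point fixed in the world has none). Each returns a list of dicts, best first, with "conf" (0 to 1); they miss things now and then, are a little off and sometimes report something else, mostly with a low value. They report only what shows in the picture. A call takes as long as a camera call.
- regions_of(target, picture): "mask" (420x560 bool, what is visible of it).
- landmark_of(target, picture): "location" ([x, y, z] in m, in world coordinates, good to about 4 mm: a listed point, or the origin of a listed thing).
The state is a dict: "clock": time; "joint_positions": joint angles; "qvel": joint speeds; "joint_torque": joint torques, N m; "tcp_pos": TCP position; "ee_rot": TCP orientation; "ft_force": force on the tool from outside, world axes, zero at the start; "torque": the same for the moment, N m; "finger_gap": opening from 0.0 (shut) to 1.0 (fully open).
Only numpy, scipy, OpenCV 4.12 (cv2) and the standard library are available. Lean on these libraries where they do the work, as an engineer would, in place of code of your own. Each camera call takes 0.05 s, during which the arm holds its last target. There are 200 camera calls.

## Working session

There is one attempt and no reset: what is moved stays moved. The work goes in short steps, Python scripts to look and compute and a tool call to move; the robot and the scene stay as the last step left them, time stands still between calls to the robot, and variables do not carry over. Pictures are saved under pics/ and viewed, about 8 in all and at most 12, crops included, and the job is handed in when it is done.

Besides the shell and the picture viewer there is one more tool, called after "Call:" in YAML: its name, and indented under it one key for each argument. servo_tool: Moves the arm, as the interface text tells. Its arguments: {"type":"object","properties":{"targets":{"type":"string"},"force":{"type":"number"}},"required":["targets"]}

```bash
mkdir -p pics; cat > h.py <<'E'
import numpy as np, cv2
from plant import *
def save(p,n): cv2.imwrite('pics/'+n,p['img'][:,:,::-1])
def cloud(p):
    v,u=np.mgrid[0:420,0:560]; x=(u-p['cx'])/p['fx']; y=(v-p['cy'])/p['fy']
    a,b=x.copy(),y.copy()
    for _ in range(8):
        s=1+p['k1']*(a*a+b*b); a,b=x/s,y/s
    z=p['range_z']; P=np.stack([a*z,b*z,z,np.ones_like(z)],-1)
    W=P@np.linalg.inv(p['view']).T; W[z<=0]=np.nan; return W[...,:3]
E
python3 - <<'E'
from h import *
s=sense();print(s['clock'],s['tcp_pos'],s['ee_rot'],s['ft_force'],s['finger_gap'])
p=read_camera('top');save(p,'top.png');W=cloud(p)
for n in ['tile_round','tile_triangle','tile_square','tile_strip']:
    for l in landmark_of(n+'_top',p)[:2]: print(n,np.round(l['location'],4),round(l['conf'],2))
    for r in regions_of(n,p)[:1]:
        m=r['mask']; q=W[m]; v,u=np.nonzero(m); print('  mask',m.sum(),u.mean().round(),v.mean().round(),np.nanmedian(q,0).round(4),round(r['conf'],2), ((np.nanmin(q,0)+np.nanmax(q,0))/2).round(4))
for n in ['tray','cup','spatula','batten','offcut']:
    for l in landmark_of(n,p)[:1]: print(n,np.round(l['location'],4),round(l['conf'],2))
E
```

```text
0.0 [0.24672054 0.60067931 0.23026292] [-1.30500206e-04  1.93603347e-01  9.81079407e-01 -9.61243421e-04] [ 0.44590142 -1.01994992 -0.85697022] 1.0009616152422198
tile_round [ 0.5061 -0.0408  0.0388] 0.64
  mask 393 346.0 254.0 [ 0.5054 -0.0423  0.0379] 0.59 [ 0.5068 -0.0418  0.0377]
tile_triangle [0.5417 0.0685 0.0354] 0.55
  mask 395 285.0 235.0 [0.5421 0.0716 0.0386] 0.67 [0.5428 0.0628 0.0385]
tile_square [0.4665 0.0289 0.0366] 0.62
  mask 538 307.0 275.0 [0.4668 0.0315 0.0392] 0.74 [0.467  0.0302 0.0357]
tile_strip [ 0.5804 -0.0028  0.0422] 0.65
  mask 2044 392.0 188.0 [ 0.6398 -0.1412  0.0033] 0.6 [ 0.6092 -0.1406  0.0106]
cup [0.4924 0.23   0.0025] 0.87
spatula [ 5.985e-01 -1.525e-01  1.000e-04] 0.65
batten [ 0.6522  0.107  -0.006 ] 0.92
offcut [0.3925 0.1407 0.003 ] 0.95
```

View pics/top.png

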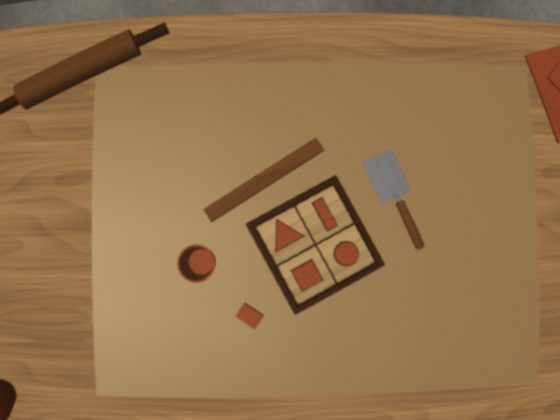

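The picture shows the tray centred near (315,245), with round at (346,253), triangle (286,236), square (307,275) and strip (324,213). The cell spacing agrees with the detections. I'll go above the round tile with the fingers shut.

Call:
servo_tool:
  targets: "0 -40 -41 0 0 0 0;0 -40 -41 0 0 0 0;0 -40 -41 0 0 0 0;0 -40 -41 0 0 0 0;0 -40 -41 0 0 0 0"
  force: 30

```text
clock: 1.32
tcp_pos: [0.355, 0.3337, 0.2306]
ee_rot: [-0.0, 0.189, 0.982, 0.002]
ft_force: [0.6, 0.4, 0.0]
finger_gap: -0.0
```

Call:
servo_tool:
  targets: "0 -40 -41 0 0 0 0;0 -40 -41 0 0 0 0;0 -40 -41 0 0 0 0;0 -40 -41 0 0 0 0;0 0 0 0 0 0 0"

```text
clock: 1.95
tcp_pos: [0.447, 0.1101, 0.2318]
ee_rot: [0.002, 0.193, 0.981, 0.004]
ft_force: [-0.3, 1.0, 0.1]
finger_gap: 0.002
```

```bash
cat >> h.py <<'E'
from scipy.spatial.transform import Rotation as R
def go(x,y,z):
    s=sense();q=s['ee_rot'];r=R.from_quat([q[1],q[2],q[3],q[0]])
    print('t',s['clock'],'tcp',s['tcp_pos'].round(4) if hasattr(s['tcp_pos'],'round') else s['tcp_pos'],'F',np.round(s['ft_force'],2),'gap',s['finger_gap'],'zax',r.as_matrix()[:,2].round(3))
    print('shift mm',(r.inv().apply(np.array([x,y,z])-s['tcp_pos'])*1000).round(1))
E
python3 - <<'E'
from h import *
go(.506,-.041,.18)
p=read_camera('wrist');save(p,'w1.png');W=cloud(p)
for n in ['tile_round','tile_triangle','tile_square','tile_strip']:
    for l in landmark_of(n+'_top',p)[:2]: print(n,np.round(l['location'],4),round(l['conf'],2))
    for r in regions_of(n,p)[:1]:
        m=r['mask']; q=W[m]; v,u=np.nonzero(m); print('  mask',m.sum(),u.mean().round(),v.mean().round(),np.nanmedian(q,0).round(4),np.nanmean(q,0).round(4),round(r['conf'],2))
E
```

```text
t 1.95 tcp [0.447  0.1101 0.2318] F [-0.32  1.    0.07] gap 0.001925074866419666 zax [ 0.006  0.007 -1.   ]
shift mm [-111.7 -117.9   51.1]
tile_round [ 0.4998 -0.0485  0.0413] 0.63
tile_round [ 0.5077 -0.0421  0.0055] 0.28
tile_triangle [0.5421 0.0688 0.0406] 0.76
  mask 251 275.0 250.0 [0.527  0.0753 0.0374] [0.5271 0.072  0.0364] 0.72
tile_square [0.4747 0.0288 0.0408] 0.84
  mask 1220 223.0 221.0 [0.4672 0.0302 0.0385] [0.4671 0.0303 0.0383] 0.87
tile_strip [ 0.5808 -0.0056  0.0394] 0.67
tile_strip [ 0.579  -0.0019  0.0105] 0.52
  mask 366 228.0 298.0 [ 0.5664 -0.0103  0.0383] [ 0.5666 -0.0105  0.0371] 0.94
```

View pics/w1.png

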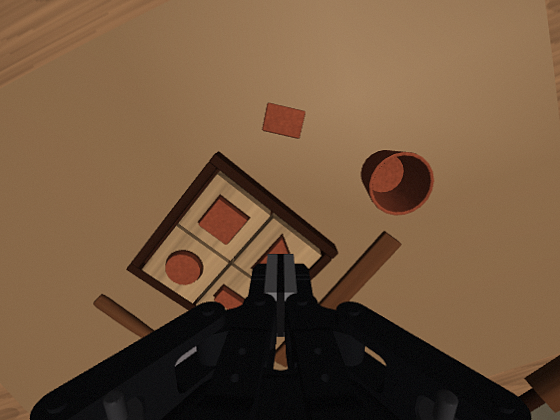

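The wrist view shows square (223,220), round (184,267), and the triangle partly hidden at (275,250). This agrees with the top camera: round (0.506,-0.042), square (0.467,0.030), triangle (0.541,0.070).

Call:
servo_tool:
  targets: "0 -38 -40 20 0 0 0;0 -38 -40 20 0 0 0;0 -28 -30 30 0 0 0;0 -10 -10 30 0 0 0;0 0 0 0 0 0 0"

```text
clock: 3.02
tcp_pos: [0.512, -0.0358, 0.1287]
ee_rot: [0.004, 0.182, 0.983, 0.006]
ft_force: [-0.0, -0.1, 1.1]
finger_gap: -0.001
```

```bash
python3 - <<'E'
from h import *
go(.506,-.042,.05)
E
```

```text
t 3.025 tcp [ 0.512  -0.0358  0.1287] F [-0.03 -0.06  1.13] gap -0.0012189264445580151 zax [ 0.009  0.01  -1.   ]
shift mm [ 3.8 -8.9 78.6]
```

Call:
servo_tool:
  targets: "0 4 -9 30 0 0 0;0 0 0 30 0 0 0;0 0 0 14 0 0 0;0 0 0 0 0 0 0"

```text
clock: 3.52
tcp_pos: [0.5096, -0.0367, 0.0574]
ee_rot: [0.007, 0.179, 0.984, 0.008]
ft_force: [0.5, -0.7, 0.9]
finger_gap: 0.001
```

```bash
python3 - <<'E'
from h import *
go(.506,-.042,.04)
p=read_camera('wrist');save(p,'w2.png')
p=read_camera('scene');save(p,'s2.png')
E
python3 -c "
import cv2,numpy as np
a=cv2.imread('pics/w2.png');b=cv2.imread('pics/s2.png');cv2.imwrite('pics/c2.png',cv2.resize(np.hstack([a,b]),(800,300)))"
```

```text
t 3.525 tcp [ 0.5096 -0.0367  0.0574] F [ 0.53 -0.65  0.93] gap 0.0007231856470429802 zax [ 0.016  0.013 -1.   ]
shift mm [ 1.7 -6.5 17.3]
```

View pics/c2.png

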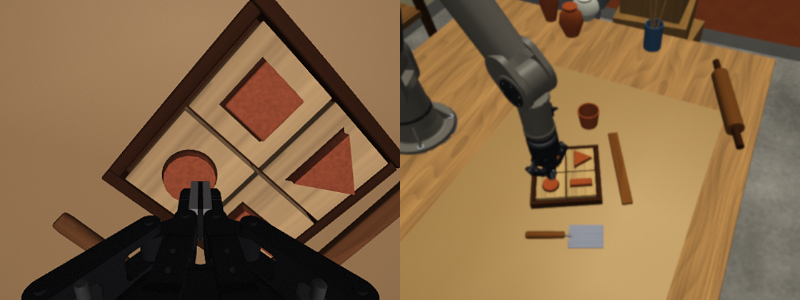

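The wrist view (left) has the shut tips at about (202,185), over the right edge of the round tile (189,175). This matches the computed ~7 mm offset. I'll correct that and the slight tilt, then descend.

Call:
servo_tool:
  targets: "0 2 -8 0 1 0.6 0;0 0 0 10 0 0 0;0 0 0 3 0 0 0;0 0 0 0 0 0 0"

```text
clock: 4.12
tcp_pos: [0.5074, -0.0442, 0.0465]
ee_rot: [0.003, 0.179, 0.984, 0.001]
ft_force: [-0.7, -0.6, -0.2]
finger_gap: -0.001
```

```bash
python3 - <<'E'
from h import *
go(.506,-.042,.03)
E
```

```text
t 4.125 tcp [ 0.5074 -0.0442  0.0465] F [-0.74 -0.56 -0.2 ] gap -0.0013878346166450377 zax [ 0.006  0.    -1.   ]
shift mm [ 2.1  1.6 16.5]
```

Call:
servo_tool:
  targets: "0 2 1 6 0 0 0;0 0 0 4 0 0 0;0 0 0 3 0 0 0;0 0 0 0 0 0 0"

```text
clock: 4.62
tcp_pos: [0.5056, -0.0422, 0.0328]
ee_rot: [0.002, 0.179, 0.984, 0.001]
ft_force: [-0.9, -0.5, 2.8]
finger_gap: 0.001
```

Call:
servo_tool:
  targets: "0 0 0 3 0 0 0;0 0 0 2 0 0 0;0 0 0 0 0 0 0"

```text
clock: 5.0
tcp_pos: [0.5057, -0.0423, 0.028]
ee_rot: [0.002, 0.179, 0.984, 0.001]
ft_force: [-0.5, 0.9, 5.1]
finger_gap: -0.001
```

Call:
servo_tool:
  targets: "0 0 0 2 0 0 0;0 0 0 1.5 0 0 0;0 0 0 0 0 0 0"

```text
clock: 5.38
tcp_pos: [0.5056, -0.0423, 0.026]
ee_rot: [0.002, 0.179, 0.984, 0.002]
ft_force: [-3.2, 0.3, 9.4]
finger_gap: 0.0
```

The force is 9.4 N with the tip 4 mm below the cell's level, and the model predicts 1+2·4 = 9 N at flush. The round tile is home, so I'll lift off.

Call:
servo_tool:
  targets: "0 0 0 -15 0 0 0;0 0 0 -30 0 0 0;0 0 0 0 0 0 0"

```text
clock: 5.75
tcp_pos: [0.5063, -0.0428, 0.0731]
ee_rot: [0.003, 0.18, 0.984, 0.002]
ft_force: [-0.6, 0.8, -0.5]
finger_gap: -0.001
```

```bash
python3 - <<'E'
from h import *
go(.541,.070,.065)
p=read_camera('wrist');save(p,'w3.png');W=cloud(p)
for n in ['tile_triangle','tile_square','tile_round']:
    for r in regions_of(n,p)[:1]:
        m=r['mask']; q=W[m]; print(n,m.sum(),np.nanmean(q,0).round(4),np.nanmedian(q,0).round(4),round(r['conf'],2))
        c=cv2.minEnclosingTriangle((q[~np.isnan(q[:,0])][:,:2]*1000).astype(np.float32))[1]
        if 'tri' in n and c is not None: print(c.reshape(-1,2).round(1).tolist(),c.reshape(-1,2).mean(0))
E
```

```text
t 5.75 tcp [ 0.5063 -0.0428  0.0731] F [-0.57  0.8  -0.53] gap -0.0007440703243748512 zax [ 0.006  0.002 -1.   ]
shift mm [  7.4 117.8   8.5]
tile_square 5577 [0.4664 0.0282 0.0381] [0.4662 0.0284 0.0383] 0.97
tile_round 2706 [ 0.5047 -0.045   0.0291] [ 0.5046 -0.0444  0.0289] 0.8
```

View pics/w3.png

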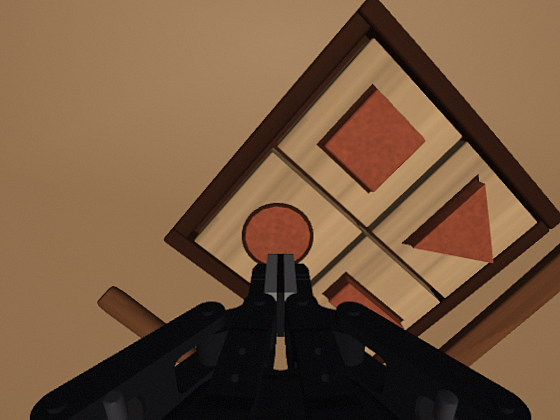

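The round tile at (278,235) now lies flush (z 0.029). The triangle at (465,228) and the square at (372,140) still stand proud. Next I'll go to the triangle.

Call:
servo_tool:
  targets: "0 3 45 0 0 0 0;0 3 45 0 0 0 0;0 2 27 0 0 0 0;0 0 0 0 0 0 0"

```text
clock: 6.45
tcp_pos: [0.536, 0.0716, 0.0668]
ee_rot: [-0.003, 0.181, 0.984, -0.001]
ft_force: [0.1, -0.6, -0.8]
finger_gap: -0.0
```

```bash
python3 - <<'E'
from h import *
go(.5405,.0695,.045)
p=read_camera('wrist');save(p,'w4.png')
for l in landmark_of('tile_triangle_top',p)[:2]: print(np.round(l['location'],4),round(l['conf'],2))
E
```

```text
t 6.45 tcp [0.536  0.0716 0.0668] F [ 0.14 -0.64 -0.8 ] gap -0.00019712251697121734 zax [-0.006 -0.001 -1.   ]
shift mm [-5.1 -0.3 21.7]
[0.5423 0.071  0.0406] 0.59
[ 0.6039 -0.1472 -0.0033] 0.15
```

View pics/w4.png

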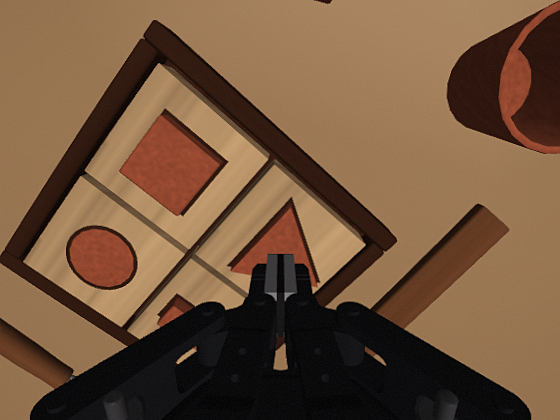

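The shut tips at (281,257) are over the triangle's middle, between corners (292,200), (230,272) and (318,285). I'll descend with a small shift.

Call:
servo_tool:
  targets: "0 -5 0 10 0 0 0;0 0 0 9 0 0 0;0 0 0 0 0 0 0"

```text
clock: 6.92
tcp_pos: [0.5388, 0.062, 0.0459]
ee_rot: [-0.004, 0.186, 0.983, -0.003]
ft_force: [0.6, 0.5, -0.6]
finger_gap: 0.0
```

Call:
servo_tool:
  targets: "0 0 0 4 0 0 0;0 0 0 4 0 0 0;0 0 0 3 0 0 0;0 0 0 0 0 0 0"

```text
clock: 7.42
tcp_pos: [0.5387, 0.0613, 0.0348]
ee_rot: [-0.004, 0.186, 0.982, -0.003]
ft_force: [-0.2, -0.5, 1.5]
finger_gap: -0.0
```

It settled 9 mm off in y as the earlier motion died out. I'll back off and recentre.

Call:
servo_tool:
  targets: "0 0 0 -14 0 0 0;0 1 9 0 0 0 0;0 0 0 0 0 0 0;0 0 0 0 0 0 0"

```text
clock: 7.92
tcp_pos: [0.542, 0.0716, 0.0502]
ee_rot: [-0.003, 0.186, 0.983, -0.002]
ft_force: [0.1, 0.6, 0.3]
finger_gap: -0.001
```

```bash
python3 - <<'E'
from h import *
go(.5408,.0700,.04)
E
```

```text
t 7.925 tcp [0.542  0.0716 0.0502] F [0.06 0.63 0.31] gap -0.0005218728188999575 zax [-0.007 -0.003 -1.   ]
shift mm [ 0.5 -1.8 10.2]
```

Call:
servo_tool:
  targets: "0 0 -1 6 0 0 0;0 0 0 5 0 0 0;0 0 0 4 0 0 0;0 0 0 3 0 0 0;0 0 0 0 0 0 0"

```text
clock: 8.55
tcp_pos: [0.5412, 0.0704, 0.0306]
ee_rot: [-0.004, 0.186, 0.983, -0.002]
ft_force: [-1.4, 0.0, 3.5]
finger_gap: -0.0
```

Call:
servo_tool:
  targets: "0 0 0 3 0 0 0;0 0 0 2 0 0 0;0 0 0 1 0 0 0;0 0 0 0 0 0 0"

```text
clock: 9.05
tcp_pos: [0.5413, 0.0703, 0.0266]
ee_rot: [-0.004, 0.186, 0.983, -0.001]
ft_force: [-2.5, -0.4, 7.7]
finger_gap: -0.001
```

It reads 7.7 N against a predicted 7.8 N, so the triangle is home. I'll lift and move to the square.

Call:
servo_tool:
  targets: "0 0 0 -15 0 0 0;0 0 0 -25 0 0 0;0 0 0 0 0 0 0"

```text
clock: 9.43
tcp_pos: [0.5419, 0.07, 0.0684]
ee_rot: [-0.004, 0.186, 0.982, -0.002]
ft_force: [-1.1, 0.4, -0.3]
finger_gap: -0.001
```

```bash
python3 - <<'E'
from h import *
go(.4665,.029,.06)
E
```

```text
t 9.425 tcp [0.5419 0.07   0.0684] F [-1.09  0.44 -0.3 ] gap -0.0013489495051690473 zax [-0.008 -0.002 -1.   ]
shift mm [ 55.1 -65.7   9. ]
```

Call:
servo_tool:
  targets: "0 28 -33 0 0 0 0;0 27 -33 0 0 0 0;0 0 0 0 0 0 0;0 0 0 0 0 0 0"

```text
clock: 9.93
tcp_pos: [0.4643, 0.0281, 0.0678]
ee_rot: [-0.004, 0.186, 0.983, -0.002]
ft_force: [-0.4, 0.8, -0.2]
finger_gap: 0.001
```

```bash
python3 - <<'E'
from h import *
go(.4665,.029,.045)
p=read_camera('wrist');save(p,'w5.png');W=cloud(p)
for l in landmark_of('tile_square_top',p)[:1]: print(np.round(l['location'],4),round(l['conf'],2))
for n in ['tile_triangle','tile_round']:
  for r in regions_of(n,p)[:1]: print(n,np.nanmedian(W[r['mask']],0).round(4),r['conf'])
go(.4665,.029,.045)
E
```

```text
t 9.925 tcp [0.4643 0.0281 0.0678] F [-0.4   0.77 -0.18] gap 0.0008922261998722669 zax [-0.008 -0.002 -1.   ]
shift mm [-1.8  1.7 22.8]
[0.4735 0.0313 0.0402] 0.89
tile_triangle [0.5325 0.0771 0.0288] 0.65
tile_round [ 0.4886 -0.048   0.0288] 0.58
t 10.125 tcp [0.4647 0.0281 0.0678] F [ 0.26 -0.59 -0.34] gap 0.0036363315744490253 zax [-0.008 -0.003 -1.   ]
shift mm [-1.5  1.6 22.7]
```

View pics/w5.png

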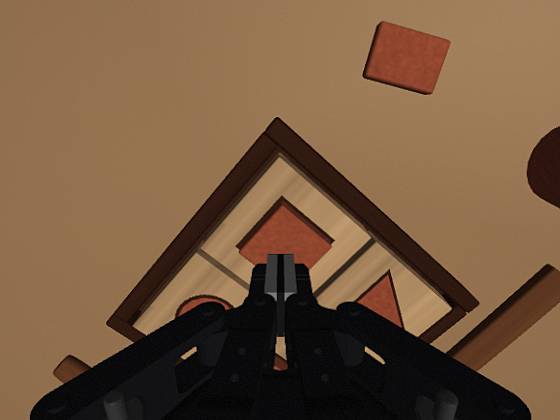

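The tips at (281,257) are over the square, which spans roughly (238..334, 197..290). The triangle now reads flush (z 0.029). I'll descend.

Call:
servo_tool:
  targets: "0 -2 2 10 0 0 0;0 0 0 10 0 0 0;0 0 0 4 0 0 0;0 0 0 0 0 0 0"

```text
clock: 10.62
tcp_pos: [0.4679, 0.0298, 0.0413]
ee_rot: [-0.004, 0.185, 0.983, -0.003]
ft_force: [0.4, 0.8, -0.3]
finger_gap: 0.004
```

Call:
servo_tool:
  targets: "0 0 0 4 0 0 0;0 0 0 4 0 0 0;0 0 0 4 0 0 0;0 0 0 3 0 0 0;0 0 0 0 0 0 0"

```text
clock: 11.25
tcp_pos: [0.4684, 0.0299, 0.0267]
ee_rot: [-0.004, 0.185, 0.983, -0.002]
ft_force: [-2.2, 0.0, 7.6]
finger_gap: -0.001
```

The square is at 7.6 N, matching the flush model. I'll lift clear and check.

Call:
servo_tool:
  targets: "0 0 0 -15 0 0 0;0 0 0 -40 0 0 0;0 0 0 -50 0 0 0;0 0 0 -40 0 0 0;0 0 0 0 0 0 0"

```text
clock: 11.88
tcp_pos: [0.47, 0.0298, 0.1778]
ee_rot: [-0.003, 0.186, 0.983, -0.002]
ft_force: [1.0, -0.5, -0.6]
finger_gap: 0.001
```

Call:
servo_tool:
  targets: "0 -20 55 0 0 0 0;0 -20 55 0 0 0 0;0 -20 55 0 0 0 0;0 0 0 0 0 0 0;0 0 0 0 0 0 0"

```text
clock: 12.5
tcp_pos: [0.5863, 0.163, 0.1732]
ee_rot: [-0.005, 0.187, 0.982, -0.003]
ft_force: [-0.1, -0.4, 0.3]
finger_gap: -0.005
```

```bash
python3 - <<'E'
from h import *
go(.467,.029,.045)
for c in ['wrist','top']:
  p=read_camera(c);save(p,c+'6.png');W=cloud(p)
  for n in ['tile_round','tile_triangle','tile_square','tile_strip']:
    for r in regions_of(n,p)[:1]: print(c,n,np.nanmedian(W[r['mask']],0).round(4),round(r['conf'],2))
for n in ['cup','spatula','batten','offcut']:
    for l in landmark_of(n,p)[:1]: print(n,np.round(l['location'],4),round(l['conf'],2))
E
```

```text
t 12.5 tcp [0.5863 0.163  0.1732] F [-0.15 -0.39  0.32] gap -0.004927769043780207 zax [-0.011 -0.004 -1.   ]
shift mm [  60.4 -167.5  130.1]
wrist tile_round [ 0.5067 -0.0456  0.0289] 0.68
wrist tile_triangle [0.5424 0.0701 0.0289] 0.68
wrist tile_square [0.4678 0.0292 0.0288] 0.7
wrist tile_strip [ 0.5797 -0.0047  0.0383] 0.57
top tile_round [ 0.5065 -0.0425  0.0297] 0.72
top tile_triangle [0.5425 0.0702 0.0297] 0.73
top tile_square [0.467  0.0319 0.0295] 0.58
top tile_strip [ 0.5802 -0.0031  0.0391] 0.55
cup [0.5409 0.0663 0.0285] 0.17
spatula [ 6.041e-01 -1.553e-01  1.000e-04] 0.59
batten [ 0.6534  0.1078 -0.005 ] 0.81
offcut [0.3905 0.1403 0.0008] 0.83
```

View pics/wrist6.png

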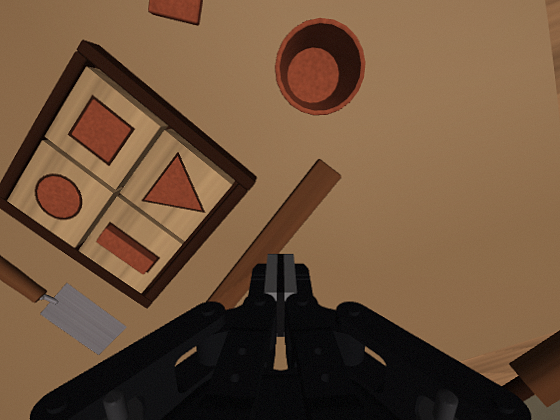

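The view shows round (58,197), triangle (172,183) and square (101,130) flush. The strip (125,248) is still proud, the cup (320,65) is standing, and the hand is in free air. I'll hand in.

```bash
python3 -c "
from plant import *
print(sign_off())"
```

```text
the job is handed in; nothing more can be done
None
```

I pressed the round, triangle and square tiles home in that order with the shut fingertips, at about 9.4, 7.7 and 7.6 N at the end of each press. I handed the job in at about 12.5 s.

- **Tiles:** in the last wrist and top images the three tops lie at z ≈ 0.029–0.030, level with the cells' tops at 0.030. The strip stands at 0.038–0.039, still proud.
- **Bystanders:** the spatula, batten and offcut were found within about 6 mm of where they started, which is near the networks' accuracy. In the last top picture the network did not find the cup: it gave a position in the tray at confidence 0.17. The wrist image shows the cup standing beside the tray, but I did not measure its final position.
- **Slip on the triangle:** on the first descent the tips settled about 9 mm off centre and touched the tile at about 1.5 N. I backed off, recentred and pressed again.
- **Hand:** it ended in free air at z ≈ 0.17 m, with no contact force beyond sensor noise.

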